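Proof-pull a soldered terminal tab on the bench pull tester

TASK

Proof-test the soldered tab: lay the coupon that still has its T-shaped tab flat in the nest of the pull tester, with the tab's head in the yoke, and let go. Then pull the knob away from the nest until the gauge's index stands at the set clip, not past it, and hold it there for about a second. Ease the knob back to its home stop without letting it snap, leaving the coupon in the nest.

Things in the scene. Friction and masses are not known exactly. Their poses are not given: they have to be found in the camera images.
- tester: Bench pull tester, fixed: grey plate 360 x 80 mm, top 16 mm above the bench. Origin on the bench, mid-width, 160 mm from the nest end, 200 mm from the knob end; x = pull direction (nest to knob), z up. Along x: coupon nest (-151 to -87 mm), yoke, dark gauge housing with white scale on a carriage (-22 to 86 mm, top 54 mm above bench), knob (124 mm); the last three as at home.
- nest (a point): Where the coupon's origin lies when drawn up against the front shoulders: pedestal top, 34 mm above the bench, axes as the tester's (coupon x along tester x, tab towards the knob). Open on top; side guides 5 mm high leave 2.5 mm beside the board, the rear stop (5 mm high) leaves 4 mm of play; the tab's neck passes between the shoulders (8 mm high, 16 mm apart). x = -2 mm is the middle of the play.
- yoke (a point): Open-top pocket of the steel yoke on the gauge's spring rod: this point is at the prongs' pulling face, 35 mm above the bench. Pocket from here 19 mm towards the knob, 28 mm wide, floor 5.5 mm lower, walls 42 mm above the bench; slot between the prongs 14 mm wide. With the carriage home and the coupon nested, the tab's head sits in it with 2 to 6 mm of slack.
- coupon: Loose coupon, 70 g: green board 46 x 38 x 4 mm; grey terminal block on it (24 mm along x, 16 mm along y, centre x = -4 mm, 4 to 22 mm above the underside, screw heads to 24 mm), the place to grip it; flat steel T-tab at the front edge: neck 8 mm wide, x 23 to 47 mm, head 22 mm wide, x 47 to 55 mm, both 0.5 to 3.5 mm above the underside. Origin: centre of board's underside; x towards tab.
- spent_coupon: A coupon of the same make tested earlier, whose tab has been torn off to a 3 mm stump; not needed. Same frame.
- knob_grip (a point): The black pull knob on the carriage, upright, round, waist 21 mm in diameter from 46 to 70 mm above the bench, top at 76 mm; this point is on its axis 60 mm above the bench. Axes as the tester's. 25 mm and more are free round it.
- carriage (a joint): Travel of the knob, carriage and gauge housing along the tester's +x, m: 0 = home stop, end stop at 0.060. With a coupon in the yoke, the first few mm take up slack; after that the spring stretches as far as the knob moves on.
- gauge_rod (a joint): Stretch of the gauge's spring, m: 0 = unloaded; 5 mm a newton (0.6 N at the start). The index, a small bright fin in the slot of the white scale, moves along the housing with it, from the zero line towards the nest; scale lines are 5 mm apart, long ones at 0, 25 and 50 mm.
- set_clip (a joint): Where the set clip stands on the scale, m of stretch: 0.028 to 0.042; it is clamped there by its thumbscrew. It is the bright steel clip with a stepped point, on that long edge of the housing that faces the robot (+y side).
- max_pointer (a joint): Maximum pointer, m of stretch: brass slider on the far edge of the scale, pushed along by the index and left standing at the greatest stretch reached.
- index (a point): The index fin (its top is 64 mm above the bench), at 58 mm above the bench; axes as the tester's. Moves to the tester's -x relative to the housing as the spring stretches.
- set_mark (a point): The point on the scale that the set clip points to (same height and line as the index): index and this point coincide when the pull is right.
- max_mark (a point): The scale point at which the maximum pointer stands (same line).
Mind the look-alikes: they are no part of the job. Leave any yellow look-alike of the coupon alone.

How it is judged:
By the outcome, as a careful person would: the job done as asked, in the order asked, and still so for the second after the job is handed in, with the robot touching nothing.
It also fails if it takes over 58 s, if anything falls off the work surface, if the arm or the gripper's body presses on something with over 40 N, if the wrist force passes 120 N, or if a joint passes its speed limit or range.

ROBOT

A 7-joint arm with a two-finger parallel gripper is mounted at the origin on a cart in front of the work surface, level with it; the furniture and walls round the work are solid. World frame = base frame: x ahead of the robot, y to its left, z up, the work surface at z = 0. Lengths are in m, angles in rad, forces in N, time in s.
With the tool pointing down it reaches from about 0.425 to 0.925 m from the base axis. Payload 6.8 kg.
Tool frame: the origin (TCP) lies between the finger pads; the fingertips stand 22 mm ahead of it and the grasp point (between the pads) lies 3 mm ahead of it; z points along the fingers, y is the direction in which the jaws open and shut (so a half turn about z gives the same grasp; the last joint's range is limited). The gripper opens to 85 mm and grips with 20 to 120 N. Pads are 22 mm wide; open, the fingers measure 114 mm over their backs; the gripper's body (76 mm by 85 mm) begins 54 mm behind the grasp point. The pads swing forward as they close: fully open they stand 13 mm farther back than shut.
Start: joints at [-1.297, 0.477, 0.022, 1.555, -0.011, 1.109, -0.083], TCP at [0.251, 0.626, 0.253] pointing down, gripper open.
Joint ranges: [-2.96, 2.96], [-0.34, 2.1], [-1.41, 1.46], [0.24, 2.44], [-1.37, 4.51], [0.17, 1.92], [-2.96, 2.96]. Speed limits (rad/s): [2.39, 2.39, 3.14, 3.14, 3.14, 3.14, 3.14].

INTERFACE

Orientations are given as a unit quaternion [w, x, y, z].
In Python, from station import bot gives the robot as it stands. The module is installed in compiled form; this text tells all that it offers.
- The arm moves only by the tool drive_tool, never from a script. Its argument "series" is one flat list of numbers, 7 for each row, row after row: the opening, from -1 (shut) to 1 (fully open), then the shift along the tool's x, y, z in mm, then the turn, a rotation vector about the tool's x, y, z in rad. In form: [jaw, x, y, z, wx, wy, wz, jaw, x, y, z, wx, wy, wz, ...]. A call has 1 to 12 rows; each row shifts and turns the commanded pose from where the row before left it, along the tool's axes as they then stand; what a row does not reach is not made up. A row lasts 1/8 s, in which the tool goes at most 62.5 mm and 10.7 degrees, less where a joint would pass 70% of its speed; a pose out of reach is approached as far as the arm can. A call with a gripper value outside its range is refused whole. The fingers move at their own pace and stop on an object; "force" is the grip in N (left out, the last holds). Time passes only in rows, so rows that do not move let the fingers close. It gives the time, the measured TCP pose, the force and the opening at its end, in the units of the state.
- bot.get_obs(): the state, without advancing time (a new reading comes with each control period).
- bot.read_camera(name): name is "scene" or "top" or "wrist"; returns a dict with "pixels" (384x512x3 uint8, blue, green, red), "camera_matrix" (3x3 intrinsics, pixels), "distortion" ([k1, k2, p1, p2, k3] as OpenCV has them; the pictures are not rectified), "rvec" (rotation vector, rad) and "tvec" (3), from world to camera coordinates, as OpenCV has them. Camera axes: x right, y down, z forward; pixel columns grow to the right and rows downward; lengths in m; the calibration is good to about 2 mm. A picture is of the moment at which its call begins. There is no depth.
- bot.hand_in(): hands the job in, once; it reports no verdict.
The state is a dict: "t": time; "q": joint angles; "joint_vel": joint speeds; "joint_torque": joint torques, N m; "eef_pos": TCP position; "tool_rot": TCP orientation; "contact_force": force on the tool from outside, world axes, zero at the start; "torque": the same for the moment, N m; "gripper_width": opening from 0.0 (shut) to 1.0 (fully open).
Only numpy, scipy, OpenCV 4.12 (cv2) and the standard library are available. Lean on these libraries where they do the work, as an engineer would, in place of code of your own. Each camera call takes 0.05 s, during which the arm holds its last target. There are 200 camera calls.

## Working session

There is one attempt and no reset: what is moved stays moved. The work goes in short steps, Python scripts to look and compute and a tool call to move; the robot and the scene stay as the last step left them, time stands still between calls to the robot, and variables do not carry over. Pictures are saved under pics/ and viewed, about 8 in all and at most 12, crops included, and the job is handed in when it is done.

Besides the shell and the picture viewer there is one more tool, called after "Call:" as name(argument=value, ...) on one line, values as JSON. drive_tool: Moves the arm, as the interface text tells. Its arguments: {"type":"object","properties":{"series":{"type":"array"},"force":{"type":"number"}},"required":["series"]}

```bash
mkdir -p pics
cat > h.py <<'E'
import numpy as np, cv2
from station import bot
from scipy.spatial.transform import Rotation as R
def cam(n):
    d=bot.read_camera(n); d['K']=np.array(d['camera_matrix']);d['D']=np.array(d['distortion']);d['rv']=np.array(d['rvec'],float);d['tv']=np.array(d['tvec'],float).reshape(3);return d
def save(d,f,crop=None,s=1):
    im=np.array(d['pixels'])
    if crop: x0,y0,x1,y1=crop; im=im[y0:y1,x0:x1]
    if s!=1: im=cv2.resize(im,None,fx=s,fy=s,interpolation=cv2.INTER_CUBIC)
    cv2.imwrite(f,im)
def p2w(d,uv,z):
    uv=np.array(uv,float).reshape(-1,1,2); n=cv2.undistortPoints(uv,d['K'],d['D']).reshape(-1,2)
    M=cv2.Rodrigues(d['rv'])[0]; c=-M.T@d['tv']; r=np.c_[n,np.ones(len(n))]@M
    z=np.broadcast_to(z,len(n)); return c+r*((z-c[2])/r[:,2])[:,None]
def w2p(d,X): return cv2.projectPoints(np.array(X,float).reshape(-1,3),d['rv'],d['tv'],d['K'],d['D'])[0].reshape(-1,2)
E
python3 - <<'E'
from h import *
import pickle
a={}
for n in('scene','top','wrist'):
    a[n]=cam(n); d=a[n]; print(n,-cv2.Rodrigues(d['rv'])[0].T@d['tv'],d['K'][0,0])
pickle.dump(a,open('c0.pkl','wb'))
save(a['top'],'pics/top0.png',None,1.5)
im=a['scene']; save(im,'pics/scene0.png',None,1.5)
o=bot.get_obs();print({k:o[k] for k in('t','eef_pos','tool_rot','gripper_width','contact_force')})
E
```

```text
scene [ 0.12057407 -0.57887868  0.63059603] 410.2139429766222
top [ 0.50808419 -0.08988222  1.0706085 ] 384.9253097151543
wrist [0.17404906 0.65789564 0.3711155 ] 275.04618372619206
{'t': 0.15, 'eef_pos': array([0.25135404, 0.62600553, 0.25254413]), 'tool_rot': array([-8.62011909e-05,  1.89763333e-01,  9.81829606e-01, -7.02948758e-04]), 'gripper_width': 0.9989479009021541, 'contact_force': array([-0.54871495,  0.18805542, -0.08709364])}
```

View pics/top0.png

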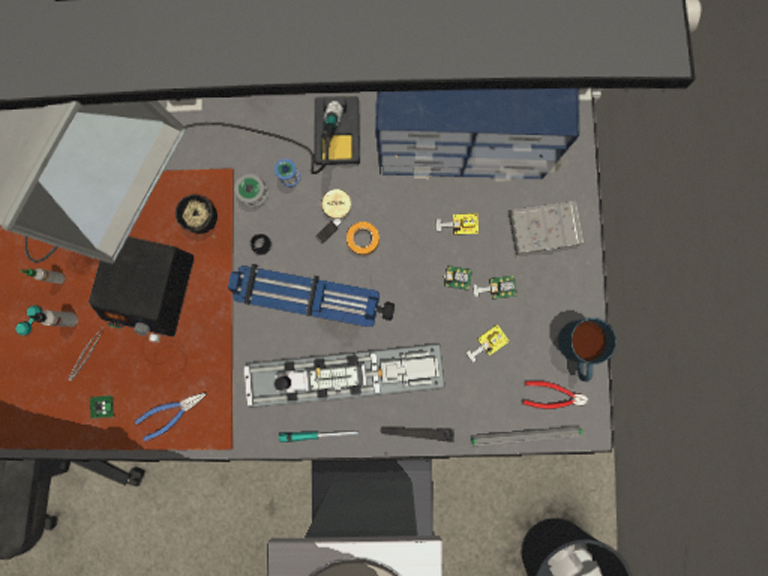

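View pics/scene0.png

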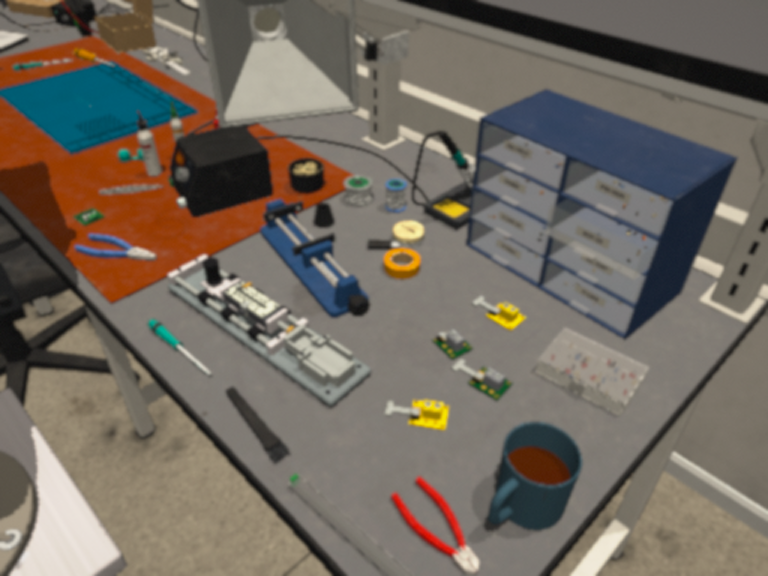

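Top view: the green coupon with the T-tab is at (497,287), tab to (478,290). The spent one is at (458,277) with only a stump, and two yellow look-alikes are at (460,224) and (490,342). The grey tester's knob is at (282,382) and its nest at (410,370). The blue device at (305,296) is a look-alike. I'll confirm in an enlarged crop.

Run:
```python
from h import *
import pickle
a=pickle.load(open('c0.pkl','rb'));im=np.array(a['top']['pixels'])
A=cv2.resize(im[225:275,158:300],None,fx=5.5,fy=5.5,interpolation=cv2.INTER_CUBIC)
B=cv2.resize(im[170:205,285:355],None,fx=8,fy=8,interpolation=cv2.INTER_CUBIC)
c=np.zeros((560,790,3),np.uint8);c[:A.shape[0],:A.shape[1]]=A[:, :790];c[278:278+B.shape[0],:B.shape[1]]=B
cv2.imwrite('pics/crop1.png',c)
```

```text
(no output)
```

View pics/crop1.png

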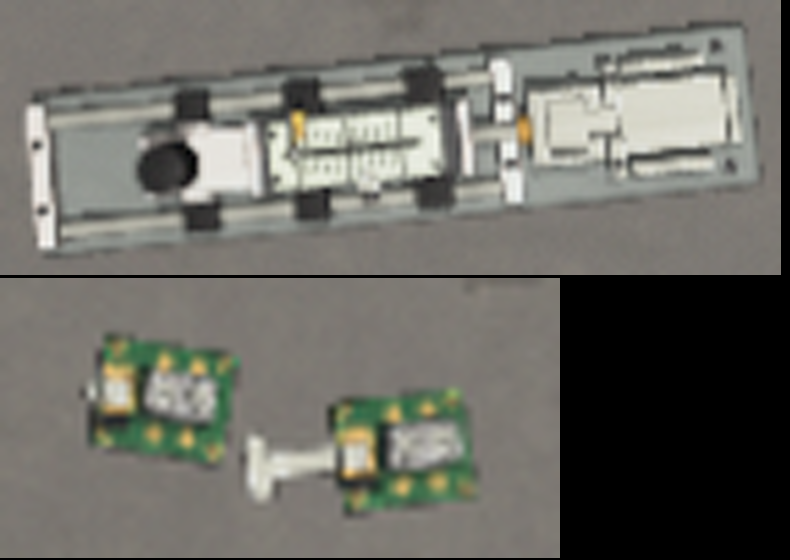

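Run:
```python
from h import *
import pickle
d=pickle.load(open('c0.pkl','rb'))['top']
B=lambda p:np.array(p,float)/8+[285,170-278/8]
A=lambda p:np.array(p,float)/5.5+[158,225]
print('coupon',p2w(d,B([(335,403),(460,392),(474,495),(350,512)]),.004).round(4).tolist(),p2w(d,B([(335,403),(460,392),(474,495),(350,512)]),.004).mean(0))
print('head',p2w(d,B([(260,467)]),.004))
P=p2w(d,A([(33,95),(745,25),(760,180),(40,250)]),.016);print('plate',P.round(4).tolist(),P.mean(0))
print('knob',p2w(d,A([(168,167)]),.076))
k=P[[0,3]].mean(0);n=P[[1,2]].mean(0);print(np.linalg.norm(k-n),np.degrees(np.arctan2(*(k-n)[[1,0]])))
```

```text
coupon [[0.625, -0.2643, 0.004], [0.6278, -0.3082, 0.004], [0.5916, -0.3116, 0.004], [0.5867, -0.268, 0.004]] [ 0.60777487 -0.28801422  0.004     ]
head [[ 0.60318885 -0.23724523  0.004     ]]
plate [[0.4781, 0.1893, 0.016], [0.5053, -0.1664, 0.016], [0.4288, -0.1716, 0.016], [0.4013, 0.1862, 0.016]] [0.45338247 0.00935782 0.016     ]
knob [[0.44508211 0.10955117 0.076     ]]
0.3578363265926221 94.38896013664319
```

```bash
cat >> h.py <<'E'
def plan(target,yaw_y,n,nturn=None,jaw=1):
    """rows to target xyz, tool-y azimuth yaw_y deg"""
    o=bot.get_obs();p=np.array(o['eef_pos']);q=np.array(o['tool_rot']);r=R.from_quat(q[[1,2,3,0]])
    cur=r.as_matrix(); y=cur[:,1]; a=np.degrees(np.arctan2(y[1],y[0])); da=(yaw_y-a+90)%180-90
    tgt=R.from_euler('z',da,degrees=True)*R.from_matrix(level(cur))
    rv=(r.inv()*tgt).as_rotvec(); nt=nturn or n; st=(np.array(target)-p)/n
    print('t',o['t'],'p',p.round(4),'az',a.round(2),'da',da.round(2),'tilt',np.degrees(np.arccos(-cur[2,2])).round(2))
    for i in range(n):
        w=rv/nt if i<nt else rv*0
        print([jaw]+(r.inv().apply(st)*1000).round(1).tolist()+w.round(4).tolist()); r=r*R.from_rotvec(w)
def level(m):
    y=m[:,1].copy();y[2]=0;y/=np.linalg.norm(y);z=np.array([0,0,-1.]);return np.c_[np.cross(y,z),y,z]
E
python3 -c "
from h import *
plan([.46,-.14,.25],4.4,16,10)"
```

```text
t 0.15 p [0.2514 0.626  0.2525] az 68.12 da -63.72 tilt 0.08
[1, -29.9, -39.6, 0.2, -0.0001, 0.0001, 0.1112]
[1, -34.1, -36.0, 0.2, -0.0001, 0.0001, 0.1112]
[1, -37.9, -32.0, 0.2, -0.0001, 0.0001, 0.1112]
[1, -41.2, -27.6, 0.2, -0.0001, 0.0001, 0.1112]
[1, -44.1, -22.8, 0.2, -0.0001, 0.0001, 0.1112]
[1, -46.3, -17.8, 0.2, -0.0001, 0.0001, 0.1112]
[1, -48.0, -12.6, 0.2, -0.0001, 0.0001, 0.1112]
[1, -49.1, -7.1, 0.2, -0.0001, 0.0001, 0.1112]
[1, -49.6, -1.7, 0.2, -0.0001, 0.0001, 0.1112]
[1, -49.5, 3.9, 0.2, -0.0001, 0.0001, 0.1112]
[1, -48.7, 9.3, 0.2, -0.0, 0.0, 0.0]
[1, -48.7, 9.3, 0.2, -0.0, 0.0, 0.0]
[1, -48.7, 9.3, 0.2, -0.0, 0.0, 0.0]
[1, -48.7, 9.3, 0.2, -0.0, 0.0, 0.0]
[1, -48.7, 9.3, 0.2, -0.0, 0.0, 0.0]
[1, -48.7, 9.3, 0.2, -0.0, 0.0, 0.0]
```

Call:
drive_tool(series=[1, -30, -39.5, 0, 0, 0, 0.111, 1, -34, -36, 0, 0, 0, 0.111, 1, -38, -32, 0, 0, 0, 0.111, 1, -41, -27.5, 0, 0, 0, 0.111, 1, -44, -23, 0, 0, 0, 0.111, 1, -46.5, -18, 0, 0, 0, 0.111, 1, -48, -12.5, 0, 0, 0, 0.111, 1, -49, -7, 0, 0, 0, 0.111, 1, -49.5, -1.5, 0, 0, 0, 0.111, 1, -49.5, 4, 0, 0, 0, 0.111])

```text
t: 1.4
eef_pos: [0.3825, 0.1464, 0.2533]
tool_rot: [-0.0, 0.68, 0.733, 0.0]
contact_force: [1.6, 0.1, -0.4]
gripper_width: 1.001
```

Call:
drive_tool(series=[1, -49, 9, 0, 0, 0, 0, 1, -49, 9, 0, 0, 0, 0, 1, -49, 9, 0, 0, 0, 0, 1, -49, 9, 0, 0, 0, 0, 1, -49, 9, 0, 0, 0, 0, 1, -43, 10, 0, 0, 0, 0, 1, 0, 0, 0, 0, 0, 0])

```text
t: 2.28
eef_pos: [0.4601, -0.1381, 0.2534]
tool_rot: [0.001, 0.681, 0.733, -0.001]
contact_force: [-0.5, 0.5, 0.0]
gripper_width: 0.997
```

Run:
```python
from h import *
import pickle
d=cam('wrist');pickle.dump(d,open('c1.pkl','wb'));o=bot.get_obs();print(o['t'],o['eef_pos'],o['tool_rot'])
save(d,'pics/w1.png',None,1.55)
```

```text
2.325 [ 0.45975435 -0.13596567  0.25311512] [-5.48296704e-06  6.79860811e-01  7.33341029e-01 -4.61168402e-04]
```

View pics/w1.png

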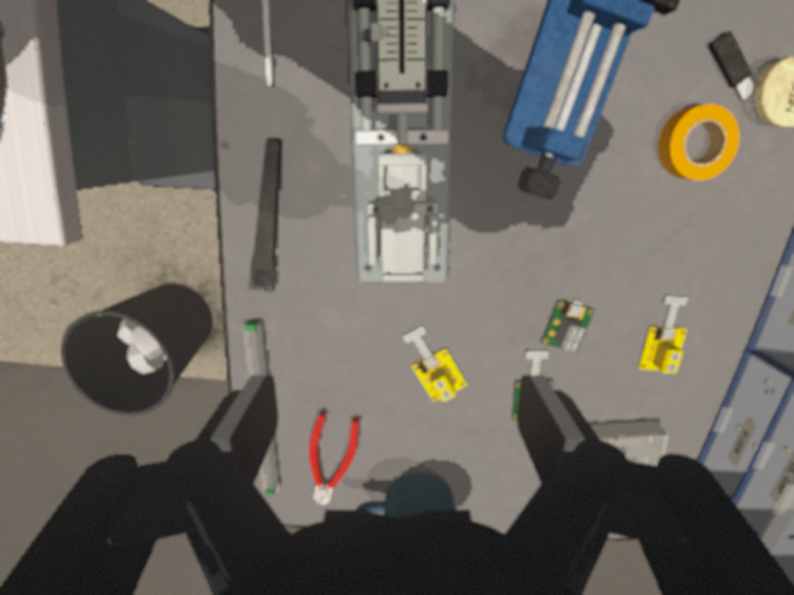

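Wrist view: nest at about (403,235), yoke at (403,170), coupon tab head at (537,355). The spent coupon is at (568,325). I'll move closer to the nest for an accurate fix.

Call:
drive_tool(series=[1, -38, 4, 40, 0, 0, 0, 1, -38, 4, 40, 0, 0, 0, 1, 0, 0, 43, 0, 0, 0, 1, 0, 0, 0, 0, 0, 0])

```text
t: 2.82
eef_pos: [0.4717, -0.2078, 0.1278]
tool_rot: [-0.003, 0.678, 0.735, -0.002]
contact_force: [-1.4, 0.3, 0.9]
gripper_width: 0.994
```

Run:
```python
from h import *
import pickle
d=cam('wrist');pickle.dump(d,open('c2.pkl','wb'));o=bot.get_obs();print(o['t'],o['eef_pos'],o['tool_rot'])
save(d,'pics/w2.png',(150,0,390,200),3.3)
```

```text
2.875 [ 0.47314581 -0.20839584  0.12976302] [-1.59862759e-03  6.78220293e-01  7.34856683e-01 -5.78854239e-04]
```

View pics/w2.png

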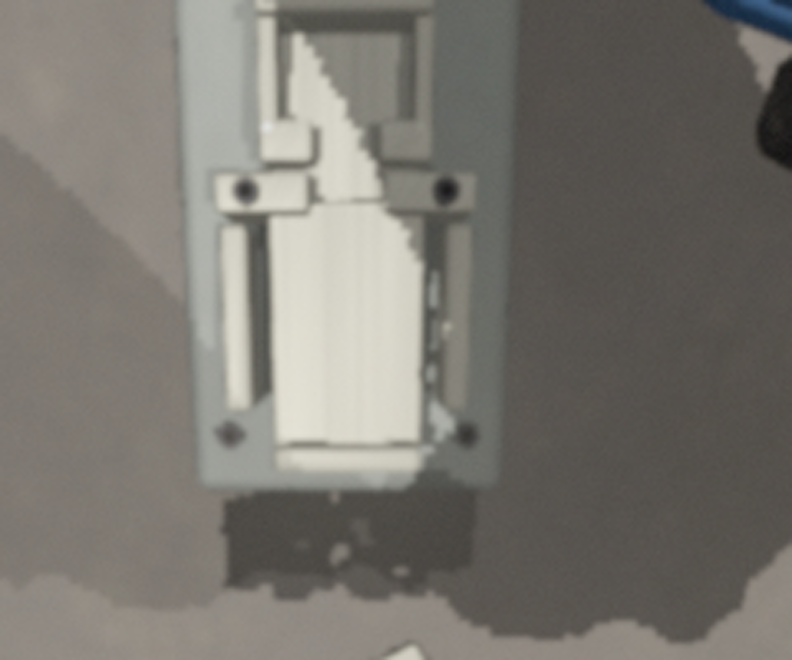

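Run:
```python
from h import *
import pickle
d=pickle.load(open('c2.pkl','rb'))
C=lambda p:np.array(p,float)/3.3+[150,0]
M=cv2.Rodrigues(d['rv'])[0];print('cam',-M.T@d['tv'],'fwd',M[2])
def s(n,p,z):
    X=p2w(d,C(p),z);print(n,X[:,:2].round(4).tolist(), X.mean(0)[:2].round(4));return X
s('shoulder rear top edge',[(218,207),(305,207),(390,209),(470,209)],.042)
s('slot',[(308,190),(387,190)],.042)
s('guides inner F',[(246,230),(446,230)],.039)
s('guides inner R',[(250,405),(444,405)],.039)
s('rear stop front edge',[(277,447),(420,447)],.039)
s('prong face',[(262,122),(285,122),(385,122),(428,122)],.042)
s('prong slot',[(312,142),(382,142)],.042)
s('plate sides',[(180,100),(516,100)],.016)
s('plate sides2',[(197,430),(501,430)],.016)
s('plate end',[(205,487),(495,487)],.016)
```

```text
cam [ 0.46526065 -0.1247566   0.24674825] fwd [ 0.01861621 -0.31729793 -0.94814316]
shoulder rear top edge [[0.4345, -0.1041], [0.4527, -0.1028], [0.4704, -0.1018], [0.4871, -0.1004]] [ 0.4612 -0.1022]
slot [[0.4531, -0.0994], [0.4695, -0.0981]] [ 0.4613 -0.0988]
guides inner F [[0.4402, -0.108], [0.4828, -0.1046]] [ 0.4615 -0.1063]
guides inner R [[0.4429, -0.1447], [0.4863, -0.1412]] [ 0.4646 -0.143 ]
rear stop front edge [[0.4495, -0.1536], [0.4819, -0.151]] [ 0.4657 -0.1523]
prong face [[0.4428, -0.0871], [0.4475, -0.0867], [0.4679, -0.0851], [0.4766, -0.0844]] [ 0.4587 -0.0858]
prong slot [[0.4533, -0.0901], [0.4676, -0.089]] [ 0.4604 -0.0895]
plate sides [[0.4208, -0.0789], [0.4977, -0.0729]] [ 0.4593 -0.0759]
plate sides2 [[0.4274, -0.1541], [0.5036, -0.148]] [ 0.4655 -0.1511]
plate end [[0.4299, -0.1685], [0.5039, -0.1625]] [ 0.4669 -0.1655]
```

Call:
drive_tool(series=[1, -24, 32, 0, 0, 0, 0, 1, -24, 32, 0, 0, 0, 0, 1, -24, 32, 0, 0, 0, 0, 1, -22, 32, 0, 0, 0, 0, 1, 0, 0, 25, 0, 0, 0, 1, 0, 0, 0, 0, 0, 0])

```text
t: 3.62
eef_pos: [0.6093, -0.2916, 0.1059]
tool_rot: [-0.001, 0.678, 0.735, 0.0]
contact_force: [-1.1, -0.8, 0.1]
gripper_width: 0.999
```

Run:
```python
from h import *
import pickle
d=cam('wrist');pickle.dump(d,open('c3.pkl','wb'));o=bot.get_obs();print(o['t'],o['eef_pos'],o['tool_rot'])
save(d,'pics/w3.png',(130,130,390,330),3)
```

```text
3.675 [ 0.60942253 -0.29212206  0.10677184] [5.05720683e-06 6.78087525e-01 7.34981100e-01 3.03076698e-04]
```

View pics/w3.png

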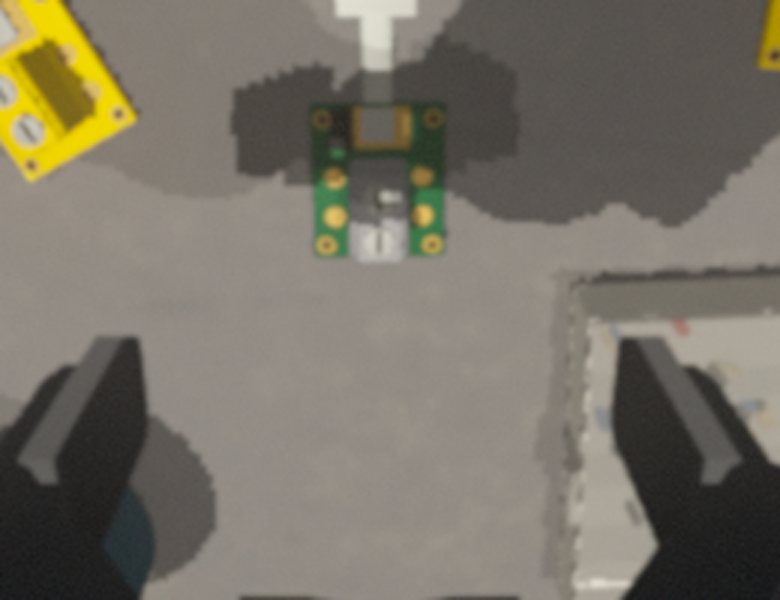

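Run:
```python
from h import *
import pickle
d=pickle.load(open('c3.pkl','rb'))
C=lambda p:np.array(p,float)/3+[130,130]
X=p2w(d,C([(311,103),(446,102),(446,255),(316,256)]),.004);print(X.round(4).tolist(),X.mean(0))
e=(X[0]+X[1]-X[2]-X[3])/2;print(np.linalg.norm(e),np.degrees(np.arctan2(e[1],e[0])));e=X[1]-X[0];print(np.linalg.norm(e),np.degrees(np.arctan2(e[1],e[0])))
print('head',p2w(d,C([(335,16),(417,16),(376,16)]),.0035).round(4).tolist())
print('box bottom',p2w(d,C([(555,285),(550,450)]),.0).round(4).tolist(),'top',p2w(d,C([(572,285),(575,450)]),.02).round(4).tolist())
import io,contextlib
m=X.mean(0)
```

```text
[[0.5877, -0.263, 0.004], [0.6246, -0.2597, 0.004], [0.6295, -0.3052, 0.004], [0.5917, -0.3086, 0.004]] [ 0.60840215 -0.28411609  0.004     ]
0.04578414320649248 95.54935491510027
0.03703488516595185 5.075331237544696
head [[0.5927, -0.2388, 0.0035], [0.6145, -0.2371, 0.0035], [0.6036, -0.238, 0.0035]]
box bottom [[0.664, -0.3142, 0.0], [0.6716, -0.3737, -0.0]] top [[0.6631, -0.3044, 0.02], [0.6729, -0.3584, 0.02]]
```

Coupon origin is at (0.6084, −0.2841), yaw 95.2°. Descending on the block and gripping.

Call:
drive_tool(series=[0, 4, 0, 25, 0, 0, -0.01, 0, 0, 0, 25, 0, 0, 0, 0, 0, 0, 20, 0, 0, 0, 0, 0, 0, 6.5, 0, 0, 0, 0, 0, 0, 0, 0, 0, 0, -1, 0, 0, 0, 0, 0, 0, -1, 0, 0, 0, 0, 0, 0, -1, 0, 0, 0, 0, 0, 0, -1, 0, 0, 0, 0, 0, 0], force=35)

```text
t: 4.8
eef_pos: [0.6093, -0.2899, 0.0298]
tool_rot: [0.001, 0.675, 0.738, 0.0]
contact_force: [-0.2, 0.2, 6.9]
gripper_width: 0.178
```

Run:
```python
from h import *
o=bot.get_obs();print({k:np.round(o[k],4) for k in('t','eef_pos','tool_rot','gripper_width','contact_force')})
```

```text
{'t': np.float64(4.8), 'eef_pos': array([ 0.6093, -0.2899,  0.0298]), 'tool_rot': array([8.000e-04, 6.750e-01, 7.378e-01, 3.000e-04]), 'gripper_width': np.float64(0.1782), 'contact_force': array([-0.2073,  0.1513,  6.8651])}
```

Call:
drive_tool(series=[-0.3, 0, 0, 0, 0, 0, 0, -0.3, 0, 0, -4, 0, 0, 0, -0.3, 0, 0, 0, 0, 0, 0, -1, 0, 0, 0, 0, 0, 0, -1, 0, 0, 0, 0, 0, 0, -1, 0, 0, 0, 0, 0, 0, -1, 0, 0, 0, 0, 0, 0], force=35)

```text
t: 5.68
eef_pos: [0.6088, -0.2896, 0.0329]
tool_rot: [0.0, 0.675, 0.738, 0.0]
contact_force: [0.2, 0.2, 2.6]
gripper_width: 0.175
```

Call:
drive_tool(series=[-1, 0, 0, -20, 0, 0, 0, -1, 0, 0, -40, 0, 0, 0, -1, 0, 0, -20, 0, 0, 0, -1, 0, 0, 0, 0, 0, 0])

```text
t: 6.18
eef_pos: [0.6096, -0.29, 0.1148]
tool_rot: [0.002, 0.675, 0.738, 0.001]
contact_force: [-0.2, 0.1, -0.9]
gripper_width: 0.177
```

Run:
```python
from h import *
import pickle
d=cam('wrist');pickle.dump(d,open('c4.pkl','wb'));o=bot.get_obs();print({k:np.round(o[k],4) for k in('t','eef_pos','tool_rot','gripper_width','contact_force')})
save(d,'pics/w4.png',(156,130,356,330),3)
```

```text
{'t': np.float64(6.225), 'eef_pos': array([ 0.6088, -0.2893,  0.1131]), 'tool_rot': array([3.000e-04, 6.749e-01, 7.379e-01, 3.000e-04]), 'gripper_width': np.float64(0.1779), 'contact_force': array([-0.1   ,  0.8376, -1.4979])}
```

View pics/w4.png

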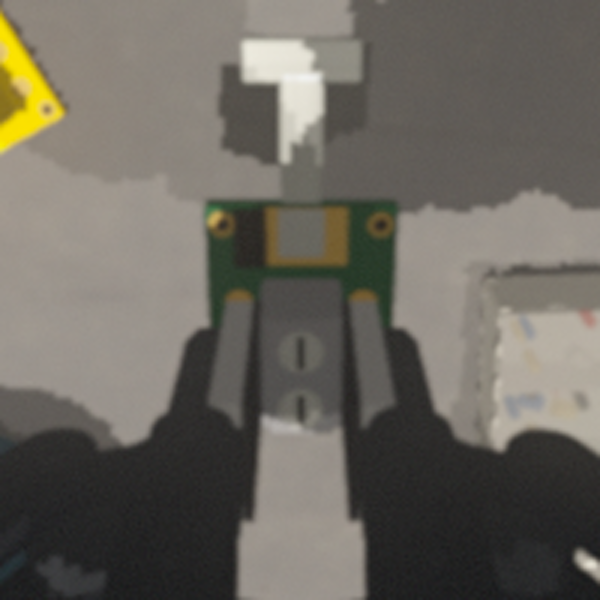

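Run:
```python
from h import *
import pickle
d=pickle.load(open('c4.pkl','rb'))
o=bot.get_obs();p=np.array([.6092,-.2896,.1138]);q=np.array(o['tool_rot']);r=R.from_quat(q[[1,2,3,0]])
C=lambda p:np.array(p,float)/3+[156,130]
for uz in(.079,.081,.083):
  for n,uv,z in(('head',[(242,81),(362,81)],.0035),('front',[(206,202),(397,202)],.004)):
    X=p2w(d,C(uv),uz+z);L=r.inv().apply(X-p)*1000;print(uz,n,L.round(1).tolist(),np.linalg.norm(X[1]-X[0]))
# nest target relative
xt=R.from_euler('z',94.5,degrees=True).as_matrix()[:,0]
n=np.array([.463,-.1251,0]);print('nest-2mm',n-.002*xt)
```

```text
0.079 head [[50.9, -11.0, 31.3], [50.9, 11.3, 31.3]] 0.022323716851017063
0.079 front [[27.0, -18.5, 30.8], [27.0, 18.7, 30.8]] 0.037189209462079195
0.081 head [[51.3, -10.8, 29.3], [51.3, 11.2, 29.3]] 0.022027747429752997
0.081 front [[27.8, -18.3, 28.8], [27.7, 18.4, 28.8]] 0.03669451260397261
0.083 head [[51.7, -10.7, 27.3], [51.7, 11.0, 27.3]] 0.021731778008488932
0.083 front [[28.5, -18.0, 26.8], [28.5, 18.2, 26.8]] 0.03619981574586602
nest-2mm [ 0.46315692 -0.12709383  0.        ]
```

Call:
drive_tool(series=[-1, 17, -13, 0, 0, 0, 0.01, -1, 34, -26.5, 0, 0, 0, 0, -1, 34, -26.5, 0, 0, 0, 0, -1, 34, -26.5, 0, 0, 0, 0, -1, 34, -26.5, 0, 0, 0, 0, -1, 16.5, -13, 0, 0, 0, 0, -1, 0, 0, 0, 0, 0, 0, -1, 0, 0, 0, 0, 0, 0])

```text
t: 7.22
eef_pos: [0.464, -0.1315, 0.1125]
tool_rot: [0.0, 0.679, 0.734, -0.0]
contact_force: [0.0, -0.1, 0.7]
gripper_width: 0.174
```

Run:
```python
from h import *
import pickle
d=cam('wrist');pickle.dump(d,open('c5.pkl','wb'))
for i in range(3):
  o=bot.get_obs();print({k:np.round(o[k],4) for k in('t','eef_pos','tool_rot','contact_force')})
plan([.4635,-.1315,.112],4.5,1)
save(d,'pics/w5.png',(156,60,356,260),3)
```

```text
{'t': np.float64(7.275), 'eef_pos': array([ 0.4641, -0.1318,  0.1126]), 'tool_rot': array([ 3.000e-04,  6.788e-01,  7.343e-01, -2.000e-04]), 'contact_force': array([ 1.5778,  0.2513, -0.3331])}
{'t': np.float64(7.275), 'eef_pos': array([ 0.4641, -0.1318,  0.1126]), 'tool_rot': array([ 3.000e-04,  6.788e-01,  7.343e-01, -2.000e-04]), 'contact_force': array([ 1.5778,  0.2513, -0.3331])}
{'t': np.float64(7.275), 'eef_pos': array([ 0.4641, -0.1318,  0.1126]), 'tool_rot': array([ 3.000e-04,  6.788e-01,  7.343e-01, -2.000e-04]), 'contact_force': array([ 1.5778,  0.2513, -0.3331])}
t 7.275 p [ 0.4641 -0.1318  0.1126] az 4.5 da 0.0 tilt 0.05
[1, 0.3, -0.6, 0.6, 0.0001, 0.0008, -0.0001]
```

View pics/w5.png

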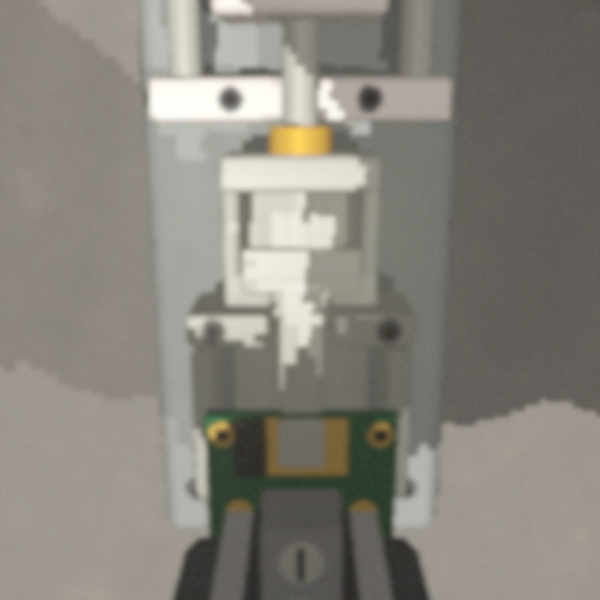

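Run:
```python
from h import *
import pickle
d=pickle.load(open('c5.pkl','rb'))
C=lambda p:np.array(p,float)/3+[156,60]
r=R.from_euler('z',94.5,degrees=True);n=np.array([.463,-.1251,0])
for nm,uv,z in(('pocket end',[(245,189),(355,189)],.042),('yoke outer sides',[(222,250),(378,250)],.042),('shoulder outer',[(187,330),(412,330)],.042),('plate sides',[(150,200),(456,200)],.016),('head',[(243,290),(362,290)],.0835),('board front',[(207,411),(394,411)],.084)):
  X=p2w(d,C(uv),z);print(nm,((r.inv().apply(X-n))*1000).round(1)[:,:2].tolist())
```

```text
pocket end [[59.9, 12.6], [59.9, -12.1]]
yoke outer sides [[46.2, 18.2], [46.2, -17.6]]
shoulder outer [[27.2, 27.0], [27.2, -26.3]]
plate sides [[54.9, 38.8], [54.9, -39.8]]
head [[45.7, 10.6], [45.7, -11.0]]
board front [[22.4, 18.0], [22.4, -17.7]]
```

Call:
drive_tool(series=[-1, -1, 0, 15, 0, 0, 0, -1, 0, 0, 15, 0, 0, 0, -1, 0, 0, 8, 0, 0, 0, -1, 0, 0, 5, 0, 0, 0, -1, 0, 0, 1, 0, 0, 0, -1, 0, 0, 0, 0, 0, 0])

```text
t: 8.02
eef_pos: [0.4638, -0.1321, 0.0689]
tool_rot: [0.0, 0.679, 0.734, 0.0]
contact_force: [0.1, 0.6, -0.8]
gripper_width: 0.176
```

Call:
drive_tool(series=[-1, 0, 0, 1.5, 0, 0, 0, -1, 0, 0, 0, 0, 0, 0])

```text
t: 8.28
eef_pos: [0.4637, -0.132, 0.0674]
tool_rot: [0.0, 0.679, 0.735, 0.0]
contact_force: [-0.0, -0.5, -0.0]
gripper_width: 0.176
```

Call:
drive_tool(series=[-1, 0, 0, 1, 0, 0, 0, -1, 0, 0, 0, 0, 0, 0])

```text
t: 8.52
eef_pos: [0.4638, -0.132, 0.0668]
tool_rot: [-0.0, 0.679, 0.734, 0.0]
contact_force: [-2.2, -0.6, 6.8]
gripper_width: 0.17
```

Contact (6.8 N up): it is seated. Releasing gently and lifting straight up.

Call:
drive_tool(series=[-0.4, 0, 0, 0, 0, 0, 0, -0.4, 0, 0, 0, 0, 0, 0, -0.4, 0, 0, -10, 0, 0, 0, -0.4, 0, 0, -25, 0, 0, 0, -0.4, 0, 0, -30, 0, 0, 0, -0.4, 0, 0, -10, 0, 0, 0, -0.4, 0, 0, 0, 0, 0, 0])

```text
t: 9.4
eef_pos: [0.464, -0.1319, 0.1417]
tool_rot: [0.0, 0.678, 0.735, 0.001]
contact_force: [-0.9, -0.0, -0.1]
gripper_width: 0.302
```

Run:
```python
from h import *
import pickle
d=cam('wrist');pickle.dump(d,open('c6.pkl','wb'))
o=bot.get_obs();print({k:np.round(o[k],4) for k in('t','eef_pos','gripper_width','contact_force')})
save(d,'pics/w6.png',(156,60,356,260),3)
```

```text
{'t': np.float64(9.45), 'eef_pos': array([ 0.4635, -0.1317,  0.1411]), 'gripper_width': np.float64(0.3005), 'contact_force': array([-0.9368, -0.9936,  0.0409])}
```

View pics/w6.png

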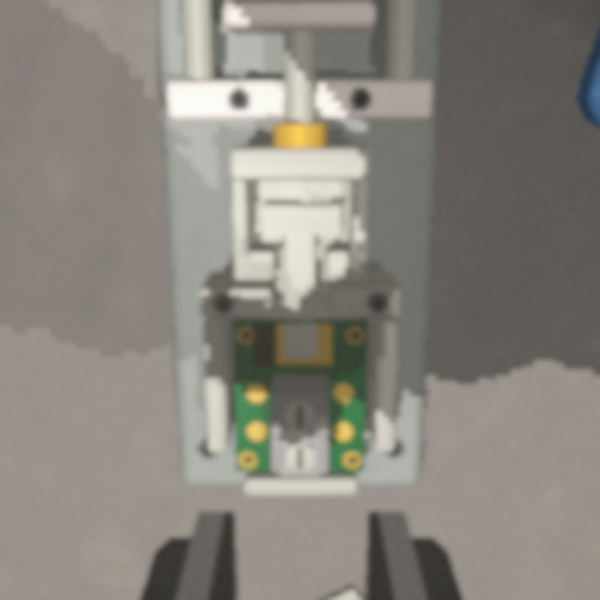

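Seated: the board lies between the guides and behind the shoulders, and the tab head, crop (258–345, 203–240), is inside the yoke pocket. Next is the knob, with a half-turn of the tool so the wrist camera looks down on the gauge.

Run:
```python
from h import *
o=bot.get_obs();print(np.round(o['q'],3))
xt=R.from_euler('z',94.5,degrees=True).as_matrix()[:,0];n=np.array([.463,-.1251,0])
print('knob',n+.2435*xt)
```

```text
[-0.429  0.384  0.709  2.146 -0.373  0.734  0.605]
knob [0.44389521 0.11764937 0.        ]
```

Call:
drive_tool(series=[-0.2, 40, 0, -5, 0, 0, 0, -0.2, 52, 0, -5, 0, 0, 0, -0.2, 52, 0, 0, 0, 0, 0, -0.2, 52, 0, 0, 0, 0, 0, -0.2, 52, 0, 0, 0, 0, 0, -0.2, 0, 0, 0, 0, 0, -0.17, -0.2, 0, 0, 0, 0, 0, -0.17, -0.2, 0, 0, 0, 0, 0, -0.17])

```text
t: 10.45
eef_pos: [0.4432, 0.1152, 0.1502]
tool_rot: [-0.001, 0.469, 0.883, -0.001]
contact_force: [-0.8, 0.1, -0.1]
gripper_width: 0.4
```

Run:
```python
from h import *
o=bot.get_obs();print(np.round(o['q'],3));plan([.4439,.1176,.15],4.5,1)
```

```text
[-0.88   0.298  0.578  2.184 -0.244  0.723  0.458]
t 10.45 p [0.4432 0.1152 0.1502] az 34.11 da -29.61 tilt 0.13
[1, 1.6, 1.9, 0.2, -0.0022, 0.0005, 0.5168]
```

Call:
drive_tool(series=[-0.2, 0, 0, 0, 0, 0, -0.175, -0.2, 0, 0, 0, 0, 0, -0.175, -0.2, 0, 0, 0, 0, 0, -0.175, -0.2, 0, 0, 0, 0, 0, -0.175, -0.2, 0, 0, 0, 0, 0, -0.175, -0.2, 0, 0, 0, 0, 0, -0.175, -0.2, 0, 0, 0, 0, 0, -0.175, -0.2, 0, 0, 0, 0, 0, -0.175, -0.2, 0, 0, 0, 0, 0, -0.175, -0.2, 0, 0, 0, 0, 0, -0.175, -0.2, 0, 0, 0, 0, 0, -0.175, -0.2, 0, 0, 0, 0, 0, -0.175])

```text
t: 11.95
eef_pos: [0.4432, 0.115, 0.1501]
tool_rot: [-0.001, -0.533, 0.846, 0.0]
contact_force: [-0.0, -0.3, -0.4]
gripper_width: 0.402
```

Call:
drive_tool(series=[-0.2, 0, 0, 0, 0, 0, -0.175, -0.2, 0, 0, 0, 0, 0, -0.175, -0.2, 0, 0, 0, 0, 0, -0.175, -0.2, 0, 0, 0, 0, 0, 0])

```text
t: 12.45
eef_pos: [0.4433, 0.1149, 0.1503]
tool_rot: [0.001, 0.732, -0.682, -0.001]
contact_force: [-0.4, 0.5, 0.3]
gripper_width: 0.402
```

Run:
```python
from h import *
import pickle
o=bot.get_obs();print(np.round(o['q'],3));plan([.4439,.1176,.15],4.5,1)
d=cam('wrist');pickle.dump(d,open('c7.pkl','wb'))
save(d,'pics/w7.png',(136,40,376,300),2.3)
```

```text
[-0.413  0.265  0.027  2.156 -0.012  0.723  2.834]
t 12.45 p [0.4433 0.1149 0.1503] az -175.95 da 0.45 tilt 0.12
[1, -2.6, -0.7, 0.3, 0.0022, -0.0, -0.0079]
```

View pics/w7.png

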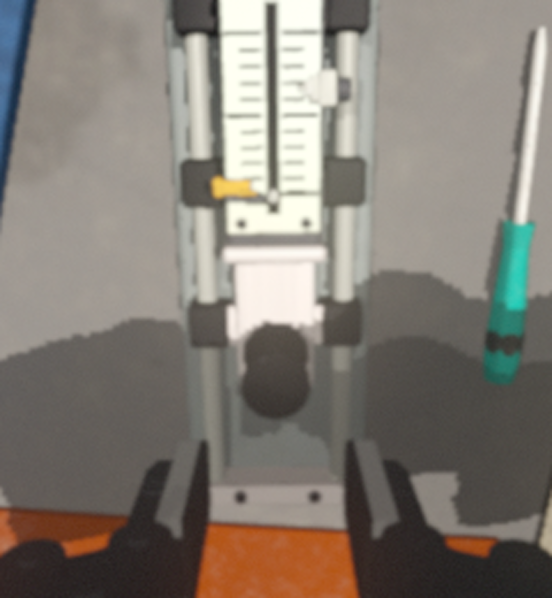

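Gauge is visible: the index (272,198) is at zero, and the clip point is at about (303,88), near 33 mm. The knob top is at (275,387). Now computing the offsets.

Run:
```python
from h import *
import pickle
d=pickle.load(open('c7.pkl','rb'))
C=lambda p:np.array(p,float)/2.3+[136,40]
r=R.from_euler('z',94.5,degrees=True);n=np.array([.463,-.1251,0])
f=lambda uv,z:((r.inv().apply(p2w(d,C(uv),z)-n))*1000).round(1)[:,:2].tolist()
k=p2w(d,C([(275,385)]),.076);print('knob',k,f([(275,385)],.076))
for z in(.054,.056,.058): print(z,'lines 0,25,50',f([(300,193),(245,116),(245,33)],z),'clip',f([(303,88)],z),'index',f([(272,198)],z))
save(d,'pics/w8.png',(215,30,295,130),6)
```

```text
knob [[0.44294253 0.11375905 0.076     ]] [[239.7, 1.3]]
0.054 lines 0,25,50 [[179.8, 10.1], [155.1, -7.7], [130.2, -7.1]] clip [[146.7, 11.0]] index [[181.4, 0.8]]
0.056 lines 0,25,50 [[179.6, 10.1], [155.2, -7.6], [130.5, -7.1]] clip [[146.8, 10.9]] index [[181.2, 0.8]]
0.058 lines 0,25,50 [[179.4, 10.0], [155.2, -7.5], [130.8, -7.0]] clip [[147.0, 10.8]] index [[180.9, 0.8]]
```

View pics/w8.png

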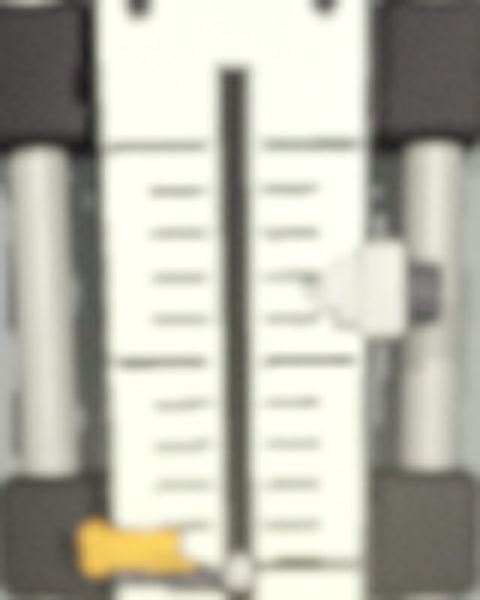

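Clip point at (305,285) lies between the 30 line (318) and the 35 line (276), so about 33.5–34 mm. Now descend to the knob, turning back 0.3 rad to keep joint 7 off its limit.

Call:
drive_tool(series=[-0.2, 0.5, 0, 0, 0, 0, 0.15, -0.2, 0.5, 0, 0, 0, 0, 0.15, -0.2, 0, 0, 25, 0, 0, 0, -0.2, 0, 0, 25, 0, 0, 0, -0.2, 0, 0, 20, 0, 0, 0, -0.2, 0, 0, 10, 0, 0, 0, -0.2, 0, 0, 0, 0, 0, 0])

```text
t: 13.38
eef_pos: [0.4436, 0.114, 0.0708]
tool_rot: [-0.001, -0.622, 0.783, 0.0]
contact_force: [0.2, 0.4, 0.4]
gripper_width: 0.398
```

Run:
```python
from h import *
o=bot.get_obs();print(np.round(o['q'],3));plan([.4429,.1138,.07],4.5,1)
```

```text
[-0.446  0.411  0.07   2.207 -0.055  0.527  2.578]
t 13.375 p [0.4436 0.114  0.0708] az 166.88 da 17.62 tilt 0.09
[1, 0.4, 0.6, 0.8, 0.0014, -0.0007, -0.3075]
```

Call:
drive_tool(series=[-1, 0, 0, 0, 0, 0, 0, -1, 0, 0, 0, 0, 0, 0, -1, 0, 0, 0, 0, 0, 0, -1, 0, 0, 0, 0, 0, 0], force=50)

```text
t: 13.88
eef_pos: [0.4437, 0.1143, 0.0717]
tool_rot: [-0.0, -0.622, 0.783, 0.0]
contact_force: [-4.8, 1.4, 6.6]
gripper_width: 0.243
```

```bash
cat > g.py <<'E'
from h import *
import sys,pickle
# track fin by bright blob in the dark slot: print the slot's brightness profile in rectified scale coords
d=cam('wrist');o=bot.get_obs();print('t',round(o['t'],3),np.round(o['eef_pos'],4),np.round(o['contact_force'],1),round(o['gripper_width'],3))
pickle.dump(d,open(sys.argv[1],'wb'))
# rectify plane z=.058 in frame: u along -x_t (mm), v along y_t
r=R.from_euler('z',94.5,degrees=True);n=np.array([.463,-.1251,0])
S=5;U,V=np.meshgrid(np.arange(-20,20,1/S),np.arange(220,110,-1/S))   # cols y_t, rows x
z=float(sys.argv[2]) if len(sys.argv)>2 else .058
X=r.apply(np.c_[V.ravel(),U.ravel(),0*U.ravel()]/1000)+n+[0,0,z]
m=w2p(d,X).reshape(U.shape+(2,)).astype(np.float32)
im=cv2.remap(np.array(d['pixels']),m[...,0],m[...,1],cv2.INTER_CUBIC)
cv2.imwrite(sys.argv[1].replace('.pkl','_r.png'),im);np.save(sys.argv[1].replace('.pkl','_r.npy'),im)
E
python3 g.py g0.pkl
python3 - <<'E'
import numpy as np
im=np.load('g0_r.npy').astype(int).sum(2)//3
print(im.shape)
for x in range(0,im.shape[0],20): print(220-x/5, im[x,::8].tolist())
E
```

```text
t 13.925 [0.4437 0.1143 0.0717] [-4.5  1.5  6.6] 0.242
(550, 200)
220.0 [50, 49, 50, 50, 54, 54, 77, 108, 104, 118, 127, 174, 189, 155, 132, 145, 148, 161, 174, 175, 196, 183, 138, 132, 137]
216.0 [53, 55, 57, 56, 60, 60, 90, 194, 192, 207, 210, 209, 209, 209, 210, 209, 208, 207, 209, 209, 210, 212, 211, 201, 205]
212.0 [62, 122, 165, 160, 121, 66, 63, 62, 175, 206, 209, 210, 210, 210, 210, 210, 209, 209, 210, 209, 210, 212, 212, 202, 97]
208.0 [147, 154, 176, 174, 154, 103, 135, 136, 181, 206, 211, 211, 210, 210, 211, 210, 209, 209, 210, 209, 211, 213, 212, 204, 138]
204.0 [145, 153, 176, 175, 155, 127, 136, 146, 183, 208, 211, 210, 210, 210, 211, 211, 210, 209, 211, 210, 211, 214, 214, 203, 138]
200.0 [145, 153, 176, 172, 200, 205, 204, 204, 204, 205, 205, 205, 205, 205, 206, 206, 204, 204, 204, 204, 203, 204, 204, 205, 180]
196.0 [146, 153, 176, 176, 152, 140, 141, 142, 143, 143, 142, 136, 138, 136, 139, 145, 145, 145, 145, 146, 146, 146, 146, 146, 134]
192.0 [147, 154, 177, 177, 155, 138, 140, 139, 139, 138, 136, 132, 131, 134, 137, 139, 140, 139, 140, 137, 141, 137, 136, 119, 91
[... 1824 characters left out ...]
117, 206, 204, 206, 206, 207, 207, 205, 204, 41, 37, 200, 212, 211, 212, 211, 214, 217, 212, 160, 55]
128.0 [44, 47, 48, 51, 121, 218, 219, 219, 219, 219, 219, 220, 204, 34, 37, 199, 220, 221, 221, 221, 222, 222, 222, 154, 98]
124.0 [43, 45, 45, 47, 120, 218, 218, 218, 218, 219, 219, 219, 206, 37, 35, 193, 219, 220, 221, 220, 221, 221, 221, 151, 94]
120.0 [43, 44, 45, 45, 121, 217, 217, 217, 217, 218, 218, 219, 218, 219, 218, 219, 219, 219, 220, 220, 220, 220, 220, 151, 93]
116.0 [149, 156, 183, 176, 164, 216, 136, 63, 162, 217, 217, 217, 218, 218, 218, 219, 218, 219, 219, 200, 2, 0, 0, 0, 0]
112.0 [149, 155, 182, 175, 135, 77, 98, 95, 92, 95, 91, 98, 103, 0, 0, 0, 0, 0, 0, 0, 0, 0, 0, 0, 0]
```

```bash
cat > m.py <<'E'
import numpy as np,sys
from scipy.signal import find_peaks
im=np.load(sys.argv[1]).astype(float).mean(2);x=220-np.arange(len(im))/5
L=im[:,66:94].mean(1);pk=find_peaks(-L,prominence=25,width=(2,12))[0]
w=[]
for p in pk:
    s=slice(p-6,p+7);q=np.clip(215-L[s],0,None);w.append((x[s]*q).sum()/q.sum())
print('lines',np.round(w,1).tolist())
c=im[:,104:114].mean(1);b=(c>95)&(x<183+70)
print('slot>95 x:',[ (round(v,1),int(k)) for v,k in zip(x,c) if k>85 and 122<v<215][-25:])
if len(sys.argv)>2:
    for i in range(int((220-153)*5),int((220-140)*5),2): print(round(x[i],1),im[i,128:176:3].astype(int).tolist())
E
python3 m.py g0_r.npy c
```

```text
lines [174.5, 169.4, 164.7, 159.8, 155.0, 150.2, 145.4, 140.6, 135.8, 131.0]
slot>95 x: [(np.float64(181.0), 148), (np.float64(180.8), 150), (np.float64(180.6), 151), (np.float64(180.4), 152), (np.float64(180.2), 152), (np.float64(180.0), 152), (np.float64(179.8), 153), (np.float64(179.6), 153), (np.float64(179.4), 154), (np.float64(179.2), 154), (np.float64(179.0), 152), (np.float64(178.8), 149), (np.float64(178.6), 143), (np.float64(178.4), 136), (np.float64(178.2), 127), (np.float64(178.0), 120), (np.float64(177.8), 112), (np.float64(177.6), 105), (np.float64(177.4), 97), (np.float64(177.2), 91), (np.float64(177.0), 86), (np.float64(122.8), 92), (np.float64(122.6), 129), (np.float64(122.4), 162), (np.float64(122.2), 188)]
153.0 [223, 223, 223, 223, 223, 223, 223, 223, 223, 223, 223, 223, 223, 224, 224, 224]
152.6 [222, 222, 223, 223, 222, 222, 223, 223, 223, 223, 223, 223, 223, 224, 223, 224]
152.2 [223, 222, 223, 223, 222, 222, 223, 223, 223, 223, 223, 224, 223, 223, 219, 221]
151.8 [223, 223, 223, 223, 223, 223, 223, 223, 223, 223, 224, 224, 221, 211, 202, 204]
151.4 [221, 221, 
[... 1805 characters left out ...]
200]
143.0 [222, 222, 223, 223, 222, 223, 223, 222, 223, 222, 223, 223, 221, 212, 205, 204]
142.6 [223, 222, 223, 222, 222, 222, 223, 222, 222, 223, 222, 223, 223, 220, 217, 214]
142.2 [223, 223, 222, 222, 223, 222, 222, 220, 219, 222, 223, 223, 223, 223, 223, 222]
141.8 [221, 222, 221, 222, 221, 222, 221, 217, 215, 220, 222, 223, 223, 223, 224, 223]
141.4 [209, 210, 208, 209, 211, 211, 213, 208, 207, 210, 217, 222, 223, 223, 223, 223]
141.0 [179, 172, 173, 170, 175, 176, 180, 181, 177, 185, 201, 218, 223, 223, 223, 223]
140.6 [150, 140, 133, 137, 136, 136, 143, 146, 145, 150, 184, 215, 223, 223, 223, 223]
140.2 [175, 167, 162, 165, 161, 163, 165, 166, 166, 171, 189, 214, 223, 223, 223, 223]
```

Gauge meter works, with the clip at about 33 mm. Start pulling gently: 21 mm first.

Call:
drive_tool(series=[-1, -2.86, 0.91, 0, 0, 0, 0, -1, -2.86, 0.91, 0, 0, 0, 0, -1, -2.86, 0.91, 0, 0, 0, 0, -1, -2.86, 0.91, 0, 0, 0, 0, -1, -2.86, 0.91, 0, 0, 0, 0, -1, -2.86, 0.91, 0, 0, 0, 0, -1, -2.86, 0.91, 0, 0, 0, 0, -1, 0, 0, 0, 0, 0, 0])

```text
t: 14.92
eef_pos: [0.4421, 0.1341, 0.0717]
tool_rot: [-0.001, -0.622, 0.783, -0.0]
contact_force: [-4.1, -3.6, 7.9]
gripper_width: 0.237
```

```bash
python3 g.py g1.pkl; python3 m.py g1_r.npy
```

```text
t 14.975 [0.4421 0.1341 0.0717] [-4.7 -3.5  7.6] 0.241
lines [198.8, 194.0, 179.6, 174.7, 170.0, 165.2, 160.3, 155.5, 150.7]
slot>95 x: [(np.float64(137.2), 219), (np.float64(137.0), 219), (np.float64(136.8), 218), (np.float64(136.6), 219), (np.float64(136.4), 219), (np.float64(136.2), 219), (np.float64(136.0), 219), (np.float64(135.8), 218), (np.float64(135.6), 218), (np.float64(135.4), 218), (np.float64(135.2), 218), (np.float64(135.0), 218), (np.float64(134.8), 218), (np.float64(134.6), 218), (np.float64(134.4), 218), (np.float64(134.2), 218), (np.float64(134.0), 218), (np.float64(133.8), 218), (np.float64(133.6), 218), (np.float64(133.4), 218), (np.float64(133.2), 217), (np.float64(133.0), 220), (np.float64(132.8), 216), (np.float64(132.6), 183), (np.float64(132.4), 117)]
```

```bash
cat > m2.py <<'E'
import numpy as np,sys
from scipy.signal import find_peaks
im=np.load(sys.argv[1]).astype(float).mean(2);x=220-np.arange(len(im))/5
L=im[:,66:94].mean(1);pk=find_peaks(-L,prominence=25,width=(2,12))[0]
def cen(p):
    s=slice(p-6,p+7);q=np.clip(215-L[s],0,None);return (x[s]*q).sum()/q.sum()
l50=cen(pk[-1]);print('carriage shift',round(l50-131.0,2))
c=im[:,104:114].mean(1);k=(x<l50+50)&(x>l50-7)
for xx,v in zip(x[k],c[k]):
    if v>85: print((round(xx-l50+131.0,1),int(v)),end=' ')   # in home-frame scale coords
print()
E
python3 m2.py g1_r.npy; python3 m2.py g0_r.npy
```

```text
carriage shift 19.74
(np.float64(168.3), 98) (np.float64(168.1), 112) (np.float64(167.9), 125) (np.float64(167.7), 136) (np.float64(167.5), 143) (np.float64(167.3), 149) (np.float64(167.1), 152) (np.float64(166.9), 154) (np.float64(166.7), 155) (np.float64(166.5), 156) (np.float64(166.3), 157) (np.float64(166.1), 157) (np.float64(165.9), 157) (np.float64(165.7), 156) (np.float64(165.5), 156) (np.float64(165.3), 155) (np.float64(165.1), 154) (np.float64(164.9), 150) (np.float64(164.7), 144) (np.float64(164.5), 136) (np.float64(164.3), 123) (np.float64(164.1), 109) (np.float64(163.9), 94) 
carriage shift 0.0
(np.float64(181.0), 148) (np.float64(180.8), 150) (np.float64(180.6), 151) (np.float64(180.4), 152) (np.float64(180.2), 152) (np.float64(180.0), 152) (np.float64(179.8), 153) (np.float64(179.6), 153) (np.float64(179.4), 154) (np.float64(179.2), 154) (np.float64(179.0), 152) (np.float64(178.8), 149) (np.float64(178.6), 143) (np.float64(178.4), 136) (np.float64(178.2), 127) (np.float64(178.0), 120) (np.float64(177.8), 112) (np.float64(177.6), 105) (np.float64(177.4), 97) (np.float64(177.2), 91) (np.float64(177.0), 86)
```

Call:
drive_tool(series=[-1, -2.54, 0.81, 0, 0, 0, 0, -1, -2.54, 0.81, 0, 0, 0, 0, -1, -2.54, 0.81, 0, 0, 0, 0, -1, -2.54, 0.81, 0, 0, 0, 0, -1, -2.54, 0.81, 0, 0, 0, 0, -1, -1.9, 0.6, 0, 0, 0, 0, -1, 0, 0, 0, 0, 0, 0])

```text
t: 15.85
eef_pos: [0.4409, 0.1483, 0.0716]
tool_rot: [-0.001, -0.622, 0.783, -0.001]
contact_force: [-4.6, -5.9, 8.5]
gripper_width: 0.242
```

```bash
python3 g.py g2.pkl; python3 m2.py g2_r.npy
python3 - <<'E'
import cv2
im=cv2.imread('g2_r.png'); x0=int((220-205)*5); cv2.imwrite('pics/r2.png',cv2.resize(im[100:330,40:190],None,fx=2.6,fy=2.6,interpolation=cv2.INTER_CUBIC))
E
```

```text
t 15.9 [0.4409 0.1483 0.0716] [-4.  -6.5  9.1] 0.241
carriage shift 33.97
(np.float64(153.8), 90) (np.float64(153.6), 103) (np.float64(153.4), 117) (np.float64(153.2), 129) (np.float64(153.0), 138) (np.float64(152.8), 145) (np.float64(152.6), 150) (np.float64(152.4), 153) (np.float64(152.2), 155) (np.float64(152.0), 155) (np.float64(151.8), 155) (np.float64(151.6), 155) (np.float64(151.4), 155) (np.float64(151.2), 156) (np.float64(151.0), 155) (np.float64(150.8), 154) (np.float64(150.6), 151) (np.float64(150.4), 147) (np.float64(150.2), 140) (np.float64(150.0), 130) (np.float64(149.8), 116) (np.float64(149.6), 99)
```

Call:
drive_tool(series=[-1, -1.4, 0.45, 0, 0, 0, 0, -1, -1.4, 0.45, 0, 0, 0, 0, -1, -1, 0.31, 0, 0, 0, 0, -1, 0, 0, 0, 0, 0, 0])

```text
t: 16.4
eef_pos: [0.4406, 0.1519, 0.0716]
tool_rot: [-0.001, -0.621, 0.784, -0.001]
contact_force: [-2.9, -8.4, 8.1]
gripper_width: 0.238
```

```bash
python3 g.py g3.pkl; python3 m2.py g3_r.npy
python3 - <<'E'
import cv2
im=cv2.imread('g3_r.png'); cv2.imwrite('pics/r3.png',cv2.resize(im[110:240,70:190],None,fx=4.5,fy=4.5,interpolation=cv2.INTER_CUBIC))
E
```

```text
t 16.45 [0.4406 0.1519 0.0717] [-4.  -6.6  9.1] 0.245
carriage shift 37.5
(np.float64(150.3), 89) (np.float64(150.1), 101) (np.float64(149.9), 114) (np.float64(149.7), 126) (np.float64(149.5), 136) (np.float64(149.3), 145) (np.float64(149.1), 150) (np.float64(148.9), 153) (np.float64(148.7), 154) (np.float64(148.5), 155) (np.float64(148.3), 155) (np.float64(148.1), 155) (np.float64(147.9), 156) (np.float64(147.7), 156) (np.float64(147.5), 156) (np.float64(147.3), 155) (np.float64(147.1), 152) (np.float64(146.9), 148) (np.float64(146.7), 142) (np.float64(146.5), 132) (np.float64(146.3), 118) (np.float64(146.1), 101)
```

View pics/r3.png

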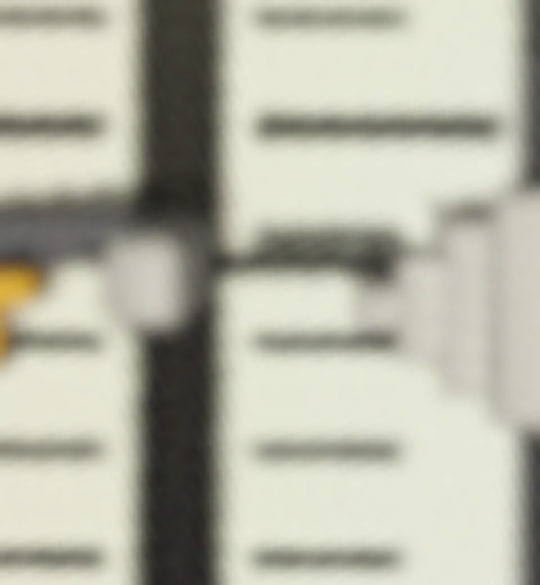

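Run:
```python
from h import *
import pickle
d=pickle.load(open('g3.pkl','rb'));r=R.from_euler('z',94.5,degrees=True);n=np.array([.463,-.1251,0])
c=-cv2.Rodrigues(d['rv'])[0].T@d['tv'];print('cam foot',r.inv().apply(c-n)*1000)
print('clip x',220-(110+305/4.5)/5,'fin',220-(110+284/4.5)/5)
```

```text
cam foot [200.50034616  26.10897547 190.56998722]
clip x 184.44444444444446 fin 185.3777777777778
```

Index fin is at y≈284 and the clip point at ≈305 (22.5 px/mm). Allowing for the fin's height, the index is about 1–1.7 mm short. One small step more.

Call:
drive_tool(series=[-1, -0.7, 0.22, 0, 0, 0, 0, -1, -0.6, 0.2, 0, 0, 0, 0, -1, 0, 0, 0, 0, 0, 0])

```text
t: 16.82
eef_pos: [0.4405, 0.1531, 0.0716]
tool_rot: [-0.001, -0.621, 0.784, -0.001]
contact_force: [-3.5, -7.7, 9.2]
gripper_width: 0.243
```

```bash
python3 g.py g4.pkl; python3 m2.py g4_r.npy
python3 - <<'E'
import numpy as np
for f,o in(('g3',37.5),('g4',None)):
    im=np.load(f+'_r.npy').astype(float).mean(2);x=220-np.arange(len(im))/5
    # clip step and body edges: columns of the wider steps (white bg > dark)
    for c in (150,155,160,166,172):
        s=(x>170)&(x<197);print(f,c,[int(v) for v in im[s,c][::3]])
E
```

```text
t 16.875 [0.4405 0.1531 0.0716] [-3.6 -7.5  9.7] 0.247
carriage shift 38.67
(np.float64(149.1), 87) (np.float64(148.9), 100) (np.float64(148.7), 113) (np.float64(148.5), 125) (np.float64(148.3), 136) (np.float64(148.1), 144) (np.float64(147.9), 150) (np.float64(147.7), 153) (np.float64(147.5), 154) (np.float64(147.3), 155) (np.float64(147.1), 155) (np.float64(146.9), 156) (np.float64(146.7), 156) (np.float64(146.5), 156) (np.float64(146.3), 156) (np.float64(146.1), 155) (np.float64(145.9), 153) (np.float64(145.7), 150) (np.float64(145.5), 144) (np.float64(145.3), 134) (np.float64(145.1), 119) (np.float64(144.9), 101) 
g3 150 [186, 223, 225, 224, 225, 223, 198, 117, 160, 217, 225, 225, 225, 225, 205, 146, 107, 77, 93, 154, 185, 194, 178, 120, 178, 222, 226, 225, 225, 224, 206, 143, 178, 219, 224, 225, 224, 225, 207, 131, 173, 220, 224, 224, 224]
g3 155 [184, 221, 225, 225, 225, 224, 195, 118, 159, 219, 226, 225, 225, 225, 210, 146, 99, 75, 87, 141, 185, 197, 172, 114, 175, 221, 225, 224, 225, 224, 206, 149, 178, 221, 225, 225, 224, 226, 207, 143, 178, 222, 224, 224, 224]
g3 160 [208, 
[... 1150 characters left out ...]
]
g4 160 [225, 225, 225, 225, 200, 119, 148, 214, 226, 226, 226, 226, 216, 168, 126, 163, 184, 188, 194, 195, 194, 184, 191, 214, 225, 226, 226, 225, 219, 209, 211, 223, 225, 225, 225, 225, 219, 204, 210, 224, 225, 224, 225, 224, 195]
g4 166 [225, 225, 225, 225, 198, 116, 146, 213, 225, 226, 226, 226, 214, 174, 137, 170, 202, 205, 206, 204, 202, 203, 199, 200, 214, 219, 224, 226, 225, 225, 226, 226, 225, 225, 225, 225, 225, 225, 225, 225, 225, 225, 224, 224, 191]
g4 172 [225, 225, 225, 224, 196, 115, 151, 214, 225, 217, 216, 217, 199, 190, 198, 198, 198, 199, 199, 200, 199, 200, 199, 200, 199, 204, 221, 226, 225, 225, 226, 225, 225, 225, 225, 225, 225, 225, 225, 225, 225, 225, 225, 226, 203]
```

Index apparent centre is now 146.9 against the clip's 146.9 (scale frame). With the fin-height correction it stands 0–0.7 mm short. A nudge of 0.3 mm, then hold.

Call:
drive_tool(series=[-1, -0.29, 0.09, 0, 0, 0, 0, -1, 0, 0, 0, 0, 0, 0, -1, 0, 0, 0, 0, 0, 0, -1, 0, 0, 0, 0, 0, 0, -1, 0, 0, 0, 0, 0, 0, -1, 0, 0, 0, 0, 0, 0, -1, 0, 0, 0, 0, 0, 0, -1, 0, 0, 0, 0, 0, 0, -1, 0, 0, 0, 0, 0, 0, -1, 0, 0, 0, 0, 0, 0])

```text
t: 18.12
eef_pos: [0.4405, 0.1533, 0.0717]
tool_rot: [-0.001, -0.621, 0.784, -0.001]
contact_force: [-3.2, -8.0, 9.7]
gripper_width: 0.242
```

```bash
python3 g.py g5.pkl; python3 m2.py g5_r.npy|cut -c1-60; python3 m2.py g5_r.npy|tail -c 60
```

```text
t 18.175 [0.4405 0.1533 0.0716] [-3.9 -8.4  8.6] 0.242
carriage shift 38.88
(np.float64(148.9), 87) (np.float64(148.7), 100) (np.float64
.9), 125) (np.float64(144.7), 108) (np.float64(144.5), 90)
```

Held over 1 s (index 146.7). Easing back.

Call:
drive_tool(series=[-1, 1.2, -0.4, 0, 0, 0, 0, -1, 2.5, -0.8, 0, 0, 0, 0, -1, 2.5, -0.8, 0, 0, 0, 0, -1, 2.5, -0.8, 0, 0, 0, 0, -1, 2.5, -0.8, 0, 0, 0, 0, -1, 2.5, -0.8, 0, 0, 0, 0, -1, 2.5, -0.8, 0, 0, 0, 0, -1, 2.5, -0.8, 0, 0, 0, 0, -1, 2.5, -0.8, 0, 0, 0, 0, -1, 2.5, -0.8, 0, 0, 0, 0, -1, 2.5, -0.8, 0, 0, 0, 0, -1, 2.5, -0.8, 0, 0, 0, 0])

```text
t: 19.68
eef_pos: [0.4428, 0.1253, 0.0717]
tool_rot: [-0.0, -0.622, 0.783, -0.0]
contact_force: [-5.1, -1.5, 7.7]
gripper_width: 0.242
```

Call:
drive_tool(series=[-1, 2, -0.65, 0, 0, 0, 0, -1, 1.5, -0.5, 0, 0, 0, 0, -1, 1.5, -0.5, 0, 0, 0, 0, -1, 1, -0.3, 0, 0, 0, 0, -1, 1, -0.3, 0, 0, 0, 0, -1, 1, -0.3, 0, 0, 0, 0, -1, 1, -0.3, 0, 0, 0, 0, -1, 0, 0, 0, 0, 0, 0])

```text
t: 20.68
eef_pos: [0.4436, 0.1164, 0.0717]
tool_rot: [-0.0, -0.622, 0.783, 0.0]
contact_force: [-3.7, 0.3, 6.8]
gripper_width: 0.24
```

```bash
python3 g.py g6.pkl; python3 m2.py g6_r.npy|cut -c1-70
```

```text
t 20.725 [0.4436 0.1164 0.0717] [-3.8 -0.7  7.1] 0.239
carriage shift 1.97
(np.float64(180.8), 151) (np.float64(180.6), 152) (np.float64(180.4),
```

Call:
drive_tool(series=[-1, 0.7, -0.2, 0, 0, 0, 0, -1, 0.7, -0.2, 0, 0, 0, 0, -1, 0.7, -0.2, 0, 0, 0, 0, -1, 0.5, -0.2, 0, 0, 0, 0, -1, 0, 0, 0, 0, 0, 0])

```text
t: 21.35
eef_pos: [0.4437, 0.1144, 0.0717]
tool_rot: [0.0, -0.622, 0.783, 0.0]
contact_force: [-4.7, 1.7, 5.7]
gripper_width: 0.239
```

```bash
python3 g.py g7.pkl; python3 m2.py g7_r.npy|cut -c1-70
```

```text
t 21.4 [0.4437 0.1144 0.0717] [-4.3  1.   6.8] 0.239
carriage shift -0.0
(np.float64(180.8), 151) (np.float64(180.6), 152) (np.float64(180.4),
```

Carriage is back at home (shift 0.0). A small push onto the stop, then release and lift away.

Call:
drive_tool(series=[-1, 0.6, -0.2, 0, 0, 0, 0, -1, 0, 0, 0, 0, 0, 0, -0.2, 0, 0, 0, 0, 0, 0, -0.2, 0, 0, 0, 0, 0, 0, -0.2, 0, 0, 0, 0, 0, 0, -0.2, 0, 0, -15, 0, 0, 0, -0.2, 0, 0, -30, 0, 0, 0, -0.2, 0, 0, -35, 0, 0, 0, -0.2, 0, 0, 0, 0, 0, 0])

```text
t: 22.52
eef_pos: [0.4461, 0.1138, 0.1545]
tool_rot: [0.003, -0.622, 0.783, -0.001]
contact_force: [0.2, -0.3, -0.1]
gripper_width: 0.396
```

```bash
python3 g.py g8.pkl; python3 m2.py g8_r.npy|cut -c1-80
python3 - <<'E'
from h import *
import pickle
d=pickle.load(open('g8.pkl','rb'));t=cam('top')
save(d,'pics/w9.png',(130,0,390,200),1.9)
A=cv2.imread('pics/w9.png');B=cv2.resize(np.array(t['pixels'])[225:275,158:300],None,fx=4,fy=4,interpolation=cv2.INTER_CUBIC)
c=np.zeros((A.shape[0]+B.shape[0],max(A.shape[1],B.shape[1]),3),np.uint8);c[:A.shape[0],:A.shape[1]]=A;c[A.shape[0]:,:B.shape[1]]=B
cv2.imwrite('pics/final.png',c);print(c.shape)
E
```

```text
t 22.575 [0.4451 0.1135 0.153 ] [-0.5 -0.7 -0.3] 0.398
carriage shift -0.48
(np.float64(180.9), 197) (np.float64(180.7), 199) (np.float64(180.5), 200) (np.f
(580, 568, 3)
```

Run:
```python
from h import *
import pickle
t=cam('top');im=np.array(t['pixels'])
r=R.from_euler('z',94.5,degrees=True);n=np.array([.463,-.1251,0])
h=cv2.cvtColor(im,cv2.COLOR_BGR2HSV);m=cv2.inRange(h,(45,90,20),(85,255,255))
v,u=np.nonzero(m);k=(u>250)&(u<305)&(v>225)&(v<275)
X=r.inv().apply(p2w(t,np.c_[u[k],v[k]],.038)-n)*1000;print('green in nest',k.sum(),X.min(0).round(1),X.max(0).round(1))
d=pickle.load(open('g5.pkl','rb'));b=np.load('g8_r.npy')
hs=cv2.cvtColor(b,cv2.COLOR_BGR2HSV);y=cv2.inRange(hs,(12,120,80),(32,255,255));vv,uu=np.nonzero(y);x=220-vv/5
print('brass home-frame x',x.min(),x.max(),np.median(x), 'clip ~147')
```

```text
green in nest 50 [-23.2 -19.3  38. ] [14.6 17.8 38. ]
brass home-frame x 142.0 148.2 145.0 clip ~147
```

```bash
python3 -c "
from station import bot
print(bot.hand_in())"
```

```text
the job is handed in; nothing more can be done
None
```

I nested the coupon with its tab in the pull tester, pulled the knob to the set clip, eased it back to the home stop, and handed the job in at about 23 s.

- **Nesting:** the wrist picture after letting go showed the board between the guides and the tab's head inside the yoke pocket.
- **Pull:** I pulled in small steps and held for over a second. The carriage moved 38.9 mm, about 6 mm of it slack. The index stood at about 32.5 to 33 mm of stretch. The clip reads about 32.6 to 33.2 mm.
- **Doubt:** parallax leaves about ±0.5 mm of uncertainty. The last uncorrected reading put the index about 0.2 mm beyond the clip; corrected for the height of the fin, it was level or slightly short.
- **Return:** the carriage came back with a shift of 0.0 mm before I let go of the knob. After lifting away it read -0.5 mm, from a different viewing height. The index showed zero.
- **Final check:** the robot was clear of everything. Green pixels in the top camera's image showed the board still in the nest. The 12-picture limit blocked my last visual check, so this one is by image code only. The maximum pointer was left near the clip; I did not measure it exactly.

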